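# Load the work lamp's battery cartridge

## Robot

A 6-joint arm with a two-finger parallel gripper is mounted at the origin on the work surface. World frame = base frame: x ahead of the robot, y to its left, z up, the work surface at z = 0. Lengths are in m, angles in degrees, forces in N, time in s.
With the tool pointing down it reaches from about 0.25 to 0.725 m from the base axis. Payload 9.7 kg.
Tool frame: the origin (TCP) lies where the fingers leave the gripper's body, on its centre line; the fingertips stand 73 mm ahead of it and the grasp point (between the pads) lies 54 mm ahead of it; z points along the fingers, y is the line along which they close (so a half turn about z gives the same grasp; the last joint's range is limited). The gripper opens to 85 mm and grips with 20 to 120 N. Pads are 22 mm wide; open, the fingers measure 114 mm over their backs; the gripper's body (76 mm by 85 mm) begins 54 mm behind the grasp point. The pads swing forward as they close: fully open they stand 13 mm farther back than shut.
Start: joints at [66.291, 4.979, 10.078, 95.1, 0, 90], TCP at [0.221, 0.504, 0.304] pointing down, gripper open.
Joint ranges: [-179.16, 179.16], [-48.56, 103.87], [-65.8, 70.77], [-126.05, 130.52], [-82.76, 87.17], [-180, 180]. Speed limits (degrees/s): [127.2, 127.2, 147.25, 180, 180, 180].

## Interface

Orientations are given as [roll, pitch, yaw] about the fixed x, y, z axes, in that order (R = Rz(yaw) Ry(pitch) Rx(roll)).
In Python, from workcell import sensors, imaging, bot gives the robot as it stands.
- The arm moves only by the tool apply_moves, never from a script. Its argument "rows" is a list of rows, each a list of 3 entries, a list of its own where there are three numbers: the shift along the tool's x, y, z in units of 10 cm (1.0 is 10 cm), then the turn, a rotation vector about the tool's x, y, z in units of 30 degrees (1.0 is 30 degrees), then the opening, from 0 (shut) to 1 (fully open). A call has 1 to 20 rows; each row is the pose to reach, as a shift and turn from the pose commanded when the call began, along the tool's axes at that moment; what a row does not reach only later rows make up. A row lasts 1/10 s, in which the tool goes at most 50 mm and 8.59 degrees, less where a joint would pass 70% of its speed; a pose out of reach is approached as far as the arm can. A call with a number of a shift or a turn outside -1 to 1 is refused whole. A call with a gripper value outside its range is refused whole. The fingers move at their own pace and stop on an object; "force" is the grip in N (left out, the last holds). Time passes only in rows, so rows that repeat a pose let the fingers close. It gives the time, the measured TCP pose, the force, the opening and the grip force at its end, in the units of the state.
- sensors.get_obs(): the state, without advancing time (a new reading comes with each control period).
- imaging.camera(name): name is "scene" or "top" or "wrist"; returns (picture, depth): 384x512x3 uint8, red, green, blue; 384x512 float32, m along the optical axis (not along the pixel's ray), 0 where there is no reading.
- imaging.get_calibration(name): a dict with "intrinsics" (3x3 intrinsics, pixels), "world_from_camera" (4x4, takes a point from camera to world coordinates). Camera axes: x right, y down, z forward; pixel columns grow to the right and rows downward; lengths in m; the calibration is good to about 2 mm. A picture is of the moment at which its call begins: read the wrist's pose just before it. get_calibration takes no time and is no camera call; for the wrist camera it gives the pose at the moment of the call.
- bot.job_done(): hands the job in; it is judged then, once.
The state is a dict: "time": time; "q": joint angles; "qd": joint speeds; "joint_efforts": joint torques, N m; "ee_pos": TCP position; "tcp_rot": TCP orientation; "wrist_force": force on the tool from outside, world axes, zero at the start; "torque": the same for the moment, N m; "opening": finger opening in m; "grasp_force": force on a finger pad.
Only numpy, scipy, OpenCV 4.12 (cv2) and the standard library are available. Lean on these libraries where they do the work, as an engineer would, in place of code of your own. Each camera call takes 0.05 s, during which the arm holds its last target. There are 200 camera calls.

## Task

The yellow work lamp on the joiner's bench needs its battery: take the blue cartridge out of the wooden rack, push its flat end back against the sprung copper contact in the lamp's open bay, then press its brass-stem end down behind the red catch and let go, so that the cartridge lies level and fully home with its stem held under the catch. Leave the grey cartridge in its place in the rack.

Things in the scene. Friction and masses are not known exactly. Their poses are not given: they have to be found in the camera images.
- blue_cell_mid (a point): Middle, on the axis, of the blue cartridge: body 34 mm across, 80 mm long, about 170 g. Its y axis runs along it to the white-banded end, where a brass stem (14 mm across) stands out 8 mm: stem tip at y 48 mm, flat end at -40. It lies level, axis 44 mm up, stem roughly towards world +y, in one of two V places of a fixed rack; the middle 48 mm is free for fingers beside and 15 mm below.
- grey_cell_mid (a point): Middle of a worn-out grey cartridge of the same shape, size and axes, lying in the rack's other place, 100 mm from the blue one; which place is which varies. It stays there.
- bay (a point): Where the blue middle must end, 44 mm up, y axes alike. Fixed lamp, bay open upward. Along y (mm): smooth V supports at -44 to -32 and 11 to 23, finger room between them 32 deep; end wall at 48, 59 up; over the stem a red catch from 41 to the wall, 65 up at its edge, sloping to the wall. To pass it, be 8 to 21 back (-y) of the end position; let go, the spring drives the stem home under it.
- contact (a joint): Travel (m) of the copper spring contact at the bay's -y end: 0 free, 0.003 with the cartridge home, 0.027 at most, growing towards the bay's -y. When free its face stands at y -37 mm from bay, 31 to 69 mm up; above, a lip leans back 8 mm to 82 mm up. Smooth metal; it pushes with 4 N when free, 0.15 N more per mm. Spring housing behind it 46 mm high, lamp head past the catch 59 mm.
Not all that is in view belongs to the job. There is more than one size of the part that bears blue_cell_mid; the job needs the largest.

How it is judged:
By the outcome, as a careful person would: the job done as asked, in the order asked, and still so for the second after the job is handed in, with the robot touching nothing.
It also fails if it takes over 38 s, if anything falls off the work surface, if the arm or the gripper's body presses on something with over 40 N, if the wrist force passes 120 N, or if a joint passes its speed limit or range.

## Working session

There is one attempt and no reset: what is moved stays moved. The work goes in short steps, Python scripts to look and compute and a tool call to move; the robot and the scene stay as the last step left them, time stands still between calls to the robot, and variables do not carry over. Pictures are saved under pics/ and viewed, at most 10 in all, crops included, and the job is handed in when it is done.

Besides the shell and the picture viewer there is one more tool, called in YAML: its name, and indented under it one key for each argument. apply_moves: Moves the arm, as the interface text tells. Its arguments: {"type":"object","properties":{"rows":{"type":"array"},"force":{"type":"number"}},"required":["rows"]}

```bash
mkdir -p pics; python3 - <<'E'
from workcell import sensors, imaging, bot
import cv2,numpy as np
o=sensors.get_obs();print({k:np.round(v,3) for k,v in o.items()})
for n in("scene","top"):
    p,d=imaging.camera(n);c=imaging.get_calibration(n);np.savez(n+"0.npz",p=p,d=d,K=c["intrinsics"],T=c["world_from_camera"])
    cv2.imwrite(f"pics/{n}0.png",p[...,::-1]);print(n,np.round(c["intrinsics"],1).tolist(),np.round(c["world_from_camera"],3).tolist())
E
```

```text
{'time': np.float64(0.0), 'q': array([6.6291e+01, 5.0100e+00, 1.0036e+01, 9.5099e+01, 1.0000e-03,
       9.0000e+01]), 'qd': array([ 0.03 ,  0.031,  0.034,  0.085,  0.025, -0.01 ]), 'joint_efforts': array([-1.0000e-03, -5.2038e+01,  4.6482e+01,  1.6000e-02, -0.0000e+00,
        0.0000e+00]), 'ee_pos': array([0.221, 0.503, 0.303]), 'tcp_rot': array([-1.79926e+02, -1.00000e-03,  1.56291e+02]), 'wrist_force': array([-0.644,  0.662, -0.261]), 'torque': array([ 0.011,  0.013, -0.043]), 'grasp_force': np.float64(0.0), 'opening': np.float64(0.085)}
scene [[353.1, 0.0, 257.8], [0.0, 353.1, 189.9], [0.0, 0.0, 1.0]] [[0.58, 0.474, -0.662, 1.063], [0.814, -0.352, 0.462, -0.387], [-0.014, -0.807, -0.59, 0.497], [0.0, 0.0, 0.0, 1.0]]
top [[408.3, 0.0, 255.2], [0.0, 408.3, 196.9], [0.0, 0.0, 1.0]] [[-0.022, -0.987, 0.157, 0.467], [-1.0, 0.021, -0.01, -0.028], [0.007, -0.157, -0.988, 0.787], [0.0, 0.0, 0.0, 1.0]]
```

View pics/top0.png

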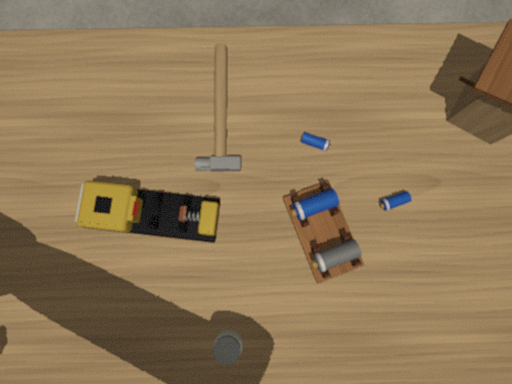

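View pics/scene0.png

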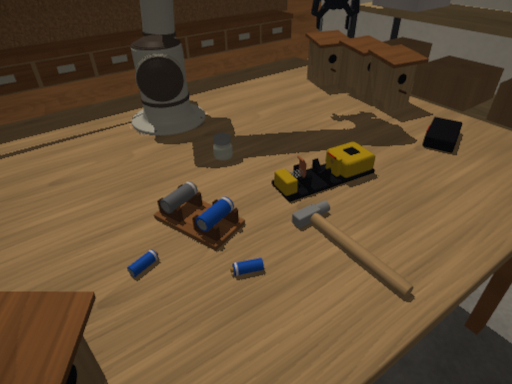

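Top view: blue candidates are (316,204), lying in the rack and large, plus loose small ones at (315,141) and (395,200). The one in the rack fits, being the largest and in a V place. The lamp has its head at (105,205), catch at (135,210), contact at (183,214) and housing at (208,218). I'll confirm with a crop and measure.

```bash
cat > h.py <<'E'
import numpy as np,cv2
def pts(p,d,K,T):
    v,u=np.mgrid[:d.shape[0],:d.shape[1]]
    c=np.stack([(u-K[0,2])/K[0,0]*d,(v-K[1,2])/K[1,1]*d,d],-1)
    return c@T[:3,:3].T+T[:3,3]
def masks(p):
    h=cv2.cvtColor(p,cv2.COLOR_RGB2HSV);H,S,V=[h[...,i].astype(int) for i in range(3)]
    return dict(blue=(H>100)&(H<125)&(S>130)&(V>50),red=((H<6)|(H>174))&(S>170)&(V>90),yellow=(H>20)&(H<32)&(S>190)&(V>90),
      copper=(H>=4)&(H<14)&(S>110)&(V>60),black=(V<45))
E
python3 - <<'E'
from h import *
a=[]
for n in("top","scene"):
    z=np.load(n+"0.npz");p,d=z["p"],z["d"];W=pts(p,d,z["K"],z["T"]);m=masks(p)
    for k in("blue","red","yellow"):
        c,l,s,ce=cv2.connectedComponentsWithStats((m[k]&(d>0)).astype(np.uint8))
        for i in range(1,c):
            if s[i,4]<25: continue
            X=W[l==i]; 
            print(n,k,s[i],"ext lo",np.percentile(X,3,0).round(3),"hi",np.percentile(X,97,0).round(3),"med",np.median(X,0).round(3))
p=np.load("top0.npz")["p"][130:290,70:420,::-1];cv2.imwrite("pics/crop0.png",cv2.resize(p,None,fx=2.28,fy=2.28,interpolation=cv2.INTER_CUBIC))
E
```

```text
top blue [302 133  24  16 218] ext lo [ 0.685 -0.171  0.013] hi [ 0.709 -0.132  0.024] med [ 0.697 -0.151  0.021]
top blue [299 189  40  28 617] ext lo [ 0.551 -0.181  0.05 ] hi [ 0.59  -0.121  0.062] med [ 0.57  -0.151  0.058]
top blue [387 192  24  16 220] ext lo [ 0.566 -0.328  0.016] hi [ 0.59  -0.29   0.024] med [ 0.578 -0.309  0.021]
top blue [293 203   8  17  27] ext lo [ 0.542 -0.115  0.043] hi [ 0.569 -0.105  0.061] med [ 0.557 -0.109  0.055]
top red [133 202   5  13  40] ext lo [0.555 0.175 0.06 ] hi [0.576 0.183 0.066] med [0.566 0.179 0.064]
scene blue [196 199  35  32 504] ext lo [ 0.558 -0.184  0.038] hi [ 0.593 -0.118  0.062] med [ 0.578 -0.152  0.056]
scene blue [128 252  27  25 301] ext lo [ 0.572 -0.33   0.006] hi [ 0.592 -0.287  0.024] med [ 0.583 -0.309  0.019]
scene blue [237 258  27  16 292] ext lo [ 0.691 -0.175  0.008] hi [ 0.714 -0.135  0.023] med [ 0.703 -0.155  0.019]
scene yellow [327 142  48  23 565] ext lo [0.536 0.187 0.052] hi [0.613 0.274 0.06 ] med [0.583 0.224 0.056]
scene yellow [275 169  22  15 184] ext lo [0.524 0.036 0.043] hi [0.575 0.063 0.048] med [0.55  0.048 0.046]
```

View pics/crop0.png

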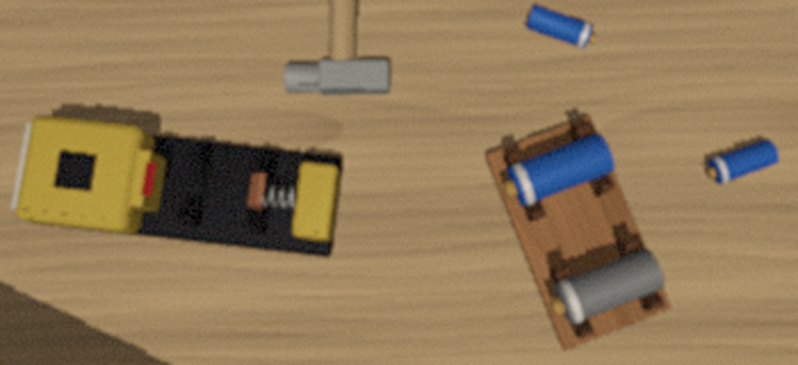

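The crop confirms it: the large blue cartridge is in the rack at crop (565,168), with its white band and brass stem at the left (+y) end. The grey one is at (610,285), and the loose blue ones are much smaller. Next are the axis fits.

```bash
python3 - <<'E'
from h import *
z=np.load("top0.npz");p,d=z["p"],z["d"];W=pts(p,d,z["K"],z["T"]);m=masks(p)
def roi(u0,u1,v0,v1):
    r=np.zeros(d.shape,bool);r[v0:v1,u0:u1]=1;return r
for nm,M in(("bluecell",m["blue"]&roi(290,342,186,222)&(W[...,2]>.054)),("cell all z>.05",roi(285,345,180,226)&(W[...,2]>.053))):
    X=W[M][:,:2];vx,vy,cx,cy=cv2.fitLine(X.astype(np.float32),cv2.DIST_HUBER,0,.001,.001).ravel()
    t=(X-[cx,cy])@[vx,vy];print(nm,len(X),(cx,cy),np.degrees(np.arctan2(-vx,vy)),np.percentile(t,[0,2,98,100]))
R=roi(70,225,170,250)
for lo,hi in((.04,.05),(.053,.063),(.0635,.075),(.075,.09)):
    X=W[R&(W[...,2]>lo)&(W[...,2]<hi)];print(lo,len(X),X.min(0).round(3),X.max(0).round(3))
    if len(X)>5:print(cv2.minAreaRect((X[:,:2]*1000).astype(np.float32)))
X=W[R&(W[...,2]>.01)&(W[...,2]<.2)];print("lamp all",cv2.minAreaRect((X[:,:2]*1000).astype(np.float32)))
E
```

```text
bluecell 523 (np.float32(0.5713409), np.float32(-0.15010367)) -158.60982 [-0.15177273 -0.04303768  0.03175809  0.03346079]
cell all z>.05 670 (np.float32(0.56998366), np.float32(-0.14998795)) -150.09592 [-0.15717876 -0.15717876  0.0348068   0.03813503]
0.04 910 [0.52  0.034 0.04 ] [0.622 0.291 0.05 ]
((564.8502197265625, 161.3909912109375), (252.38575744628906, 86.39631652832031), 82.45578002929688)
0.053 2256 [0.53  0.096 0.053] [0.619 0.285 0.063]
((568.1926879882812, 188.0701904296875), (187.99343872070312, 82.87885284423828), 83.12815856933594)
0.0635 47 [0.543 0.093 0.064] [0.577 0.18  0.075]
((560.2015380859375, 137.0701904296875), (86.6080093383789, 23.3316593170166), 82.90850830078125)
0.075 53 [0.542 0.085 0.075] [0.566 0.095 0.083]
((554.13818359375, 90.48042297363281), (7.505130767822266, 23.179594039916992), 82.01508331298828)
lamp all ((590.376953125, 157.86007690429688), (252.9649200439453, 139.17413330078125), 82.71159362792969)
```

apply_moves:
  rows:
    - [[-0.5,-0.39,0],[0,0,0],1]
    - [[-1,-0.78,0],[0,0,0],1]
    - [[-1,-0.78,0],[0,0,0],1]

```text
time: 0.4
ee_pos: [0.2821, 0.3896, 0.3037]
tcp_rot: [-179.9, 0.0, 156.3]
wrist_force: [-0.4, 0.2, 0.8]
opening: 0.0857
grasp_force: 0.0
```

apply_moves:
  rows:
    - [[-0.4,-0.3,0],[0,0,0],1]
    - [[-0.8,-0.6,0],[0,0,0],1]
    - [[-1,-0.78,0],[0,0,0],1]

```text
time: 0.7
ee_pos: [0.3424, 0.2778, 0.3037]
tcp_rot: [-180.0, 0.0, 156.2]
wrist_force: [-0.1, 0.1, -0.6]
opening: 0.0859
grasp_force: 0.0
```

apply_moves:
  rows:
    - [[-0.4,-0.3,0],[0,0,0],1]
    - [[-0.8,-0.6,0],[0,0,0],1]
    - [[-1,-0.78,0],[0,0,0],1]

```text
time: 1.0
ee_pos: [0.4027, 0.1661, 0.3037]
tcp_rot: [-180.0, 0.0, 156.2]
wrist_force: [0.0, 0.1, -0.4]
opening: 0.0856
grasp_force: 0.0
```

apply_moves:
  rows:
    - [[-0.4,-0.3,0],[0,0,0],1]
    - [[-0.8,-0.6,0],[0,0,0],1]
    - [[-1,-0.78,0],[0,0,0],1]

```text
time: 1.3
ee_pos: [0.463, 0.0543, 0.3034]
tcp_rot: [-180.0, -0.0, 156.2]
wrist_force: [-0.5, 1.6, -0.1]
opening: 0.0853
grasp_force: 0.0
```

apply_moves:
  rows:
    - [[-0.4,-0.3,0],[0,0,0],1]
    - [[-0.8,-0.6,0],[0,0,0],1]
    - [[-1,-0.78,0],[0,0,0],1]

```text
time: 1.6
ee_pos: [0.5232, -0.0575, 0.303]
tcp_rot: [-180.0, -0.0, 156.2]
wrist_force: [0.3, 1.2, 0.7]
opening: 0.0854
grasp_force: 0.0
```

apply_moves:
  rows:
    - [[-0.4,-0.3,0.1],[0,0,0.25],1]
    - [[-0.8,-0.63,0.3],[0,0,0.5],1]
    - [[-0.8,-0.63,0.5],[0,0,0.77],1]
    - [[-0.8,-0.63,0.5],[0,0,0.77],1]

```text
time: 2.0
ee_pos: [0.5694, -0.1456, 0.2498]
tcp_rot: [-179.8, -0.3, 132.9]
wrist_force: [-0.5, 0.7, 0.9]
opening: 0.0853
grasp_force: 0.0
```

apply_moves:
  rows:
    - [[0,0,0],[0,0,0.25],1]
    - [[0,0,0],[0,0,0.5],1]
    - [[0,0,0],[0,0,0.77],1]
    - [[0,0,0],[0,0,0.77],1]
    - [[0,0,0],[0,0,0.77],1]

```text
time: 2.5
ee_pos: [0.5699, -0.1437, 0.2548]
tcp_rot: [180.0, 0.0, 110.5]
wrist_force: [-0.4, 0.5, -0.0]
opening: 0.0854
grasp_force: 0.0
```

```bash
python3 - <<'E'
from workcell import sensors, imaging
from h import *
n="wrist";c=imaging.get_calibration(n);p,d=imaging.camera(n);np.savez("w1.npz",p=p,d=d,K=c["intrinsics"],T=c["world_from_camera"])
cv2.imwrite("pics/w1.png",p[...,::-1]);print(c["world_from_camera"].round(3).tolist())
W=pts(p,d,c["intrinsics"],c["world_from_camera"]);m=masks(p)
X=W[m["blue"]&(d>0)&(W[...,2]>.04)];print(len(X),X.min(0),X.max(0))
T=X[X[:,2]>.055][:,:2];vx,vy,cx,cy=cv2.fitLine(T.astype(np.float32),cv2.DIST_HUBER,0,.001,.001).ravel()
if vy<0:vx,vy=-vx,-vy
t=(X[:,:2]-[cx,cy])@[vx,vy];print((cx,cy),np.degrees(np.arctan2(-vx,vy)),np.percentile(t,[.5,2,98,99.5]),np.percentile((X[:,:2]-[cx,cy])@[vy,-vx],[1,99]))
E
```

```text
[[0.937, 0.336, 0.1, 0.545], [0.35, -0.899, -0.265, -0.078], [0.001, 0.283, -0.959, 0.324], [0.0, 0.0, 0.0, 1.0]]
2200 [ 0.54122741 -0.18751095  0.04376169] [ 0.59164938 -0.10542588  0.06198482]
(np.float32(0.5682564), np.float32(-0.1472702)) 16.916899 [-0.03848719 -0.03674908  0.03883554  0.03972045] [-0.01499029  0.01515785]
```

View pics/w1.png

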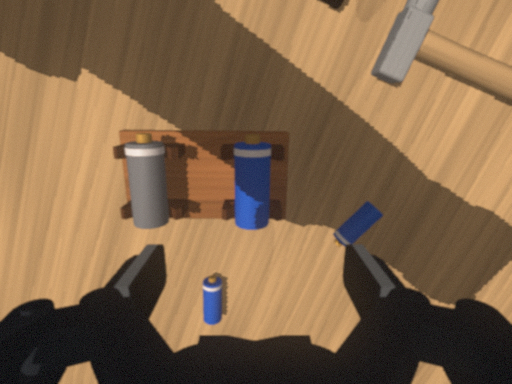

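The wrist view shows the blue cartridge at (252,185), stem up at (252,139), nearly aligned with the tool. The grey one is at (148,185). I'll check the yaw by row midpoints, and take the lamp axis from the top image.

```bash
python3 - <<'E'
from h import *
z=np.load("w1.npz");p,d,K,T=[z[k] for k in("p","d","K","T")];m=masks(p)["blue"].copy();m[:,:225]=0;m[:,290:]=0;m[235:]=0;m[:135]=0
def ray(u,v,h):
    r=T[:3,:3]@np.array([(u-K[0,2])/K[0,0],(v-K[1,2])/K[1,1],1]);o=T[:3,3];return o+r*(h-o[2])/r[2]
P=[]
for v in range(160,218):
    u=np.where(m[v])[0]
    if len(u)>25:P.append(ray((u[0]+u[-1])/2,v,.049)[:2])
P=np.array(P);vx,vy,cx,cy=cv2.fitLine(P.astype(np.float32),cv2.DIST_HUBER,0,.001,.001).ravel()
if vy<0:vx,vy=-vx,-vy
print("cell axis",(cx,cy),np.degrees(np.arctan2(-vx,vy)))
# position of the axis at cross-point nearest (0.568,-0.1467)
t=(np.array([.5681,-.1467])-[cx,cy])@[vx,vy];M=np.array([cx,cy])+t*np.array([vx,vy]);print("mid",M)
from workcell import sensors
o=sensors.get_obs();y=np.radians(o["tcp_rot"][2]);D=M-o["ee_pos"][:2]
print(o["ee_pos"],o["tcp_rot"],"tool dx,dy",D@[np.cos(y),np.sin(y)],D@[np.sin(y),-np.cos(y)])
E
```

```text
cell axis (np.float32(0.5679661), np.float32(-0.14580785)) 18.63825
mid [ 0.56824995 -0.14664942]
[ 0.56996061 -0.1438233   0.25463183] [1.79967841e+02 1.85423451e-02 1.10454652e+02] tool dx,dy -0.002050113166655865 -0.0025904352073758533
```

apply_moves:
  rows:
    - [[0,-0.026,0.4],[0,0,0.06],1]
    - [[0,-0.026,0.8],[0,0,0.06],1]
    - [[0,-0.026,0.95],[0,0,0.06],1]
    - [[0,-0.026,0.95],[0,0,0.06],1]

```text
time: 2.95
ee_pos: [0.5666, -0.1449, 0.1571]
tcp_rot: [-179.8, -0.1, 108.4]
wrist_force: [-0.8, 0.7, 0.5]
opening: 0.0854
grasp_force: 0.0
```

apply_moves:
  rows:
    - [[0,0,0.2],[0,0,0],1]
    - [[0,0,0.4],[0,0,0],1]
    - [[0,0,0.6],[0,0,0],1]
    - [[0,0,0.6],[0,0,0],1]

```text
time: 3.35
ee_pos: [0.5674, -0.1451, 0.0986]
tcp_rot: [-179.9, -0.0, 108.4]
wrist_force: [0.3, 0.0, 0.3]
opening: 0.0854
grasp_force: 0.0
```

```bash
python3 - <<'E'
from workcell import sensors, imaging
from h import *
o=sensors.get_obs();print(o["ee_pos"],o["tcp_rot"],o["wrist_force"])
c=imaging.get_calibration("wrist");p,d=imaging.camera("wrist");cv2.imwrite("pics/w2.png",p[...,::-1])
E
```

```text
[ 0.56738807 -0.14514178  0.09861081] [-1.79929170e+02 -4.72901160e-02  1.08375911e+02] [0.27820509 0.00248914 0.34156784]
```

View pics/w2.png

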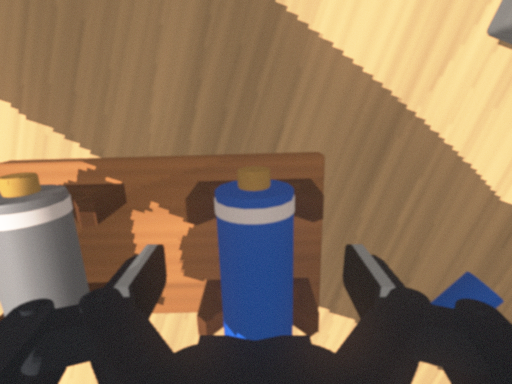

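The fingers straddle the blue cartridge: it is at column 255, with the fingers at 145 and 365. Closing now.

apply_moves:
  rows:
    - [[0,0,0],[0,0,0],0.6]
    - [[0,0,0],[0,0,0],0.3]
    - [[0,0,0],[0,0,0],0.2]
    - [[0,0,0],[0,0,0],0.2]
    - [[0,0,0],[0,0,0],0.2]
    - [[0,0,0],[0,0,0],0.2]
    - [[0,0,0],[0,0,0],0.2]
    - [[0,0,0],[0,0,0],0.2]
  force: 60

```text
time: 4.2
ee_pos: [0.5681, -0.1454, 0.1001]
tcp_rot: [179.9, 0.1, 108.3]
wrist_force: [-0.7, -0.0, 5.4]
opening: 0.0324
grasp_force: 58.9
```

apply_moves:
  rows:
    - [[0,0,-0.1],[0,0,0],0.2]
    - [[0,0,-0.3],[0,0,0],0.2]
    - [[0,0,-0.6],[0,0,0],0.2]
    - [[0,0,-0.9],[0,0,0],0.2]
    - [[0,0,-1],[0,0,0],0.2]
    - [[0,0,-1],[0,0,0],0.2]

```text
time: 4.8
ee_pos: [0.5682, -0.1455, 0.2005]
tcp_rot: [179.9, 0.1, 108.3]
wrist_force: [0.3, -0.8, -2.4]
opening: 0.0325
grasp_force: 59.5
```

```bash
python3 - <<'E'
from workcell import sensors, imaging
from h import *
o=sensors.get_obs();print(o["ee_pos"],o["tcp_rot"],o["wrist_force"],o["opening"])
y=np.radians(o["tcp_rot"][2])
for n in("wrist","scene"):
    c=imaging.get_calibration(n);p,d=imaging.camera(n);np.savez(n+"3.npz",p=p,d=d,K=c["intrinsics"],T=c["world_from_camera"]);cv2.imwrite("pics/%s3.png"%n,p[...,::-1])
    W=pts(p,d,c["intrinsics"],c["world_from_camera"]);X=W[masks(p)["blue"]&(d>0)&(W[...,2]>.11)]
    a=(X-o["ee_pos"])@np.array([np.cos(y),np.sin(y),0]);b=(X-o["ee_pos"])@np.array([np.sin(y),-np.cos(y),0])
    print(n,len(X),"along",np.percentile(a,[1,99]),"across",np.percentile(b,[1,99]),"z",np.percentile(X[:,2],[1,99])-o["ee_pos"][2])
    # tilt: max z per slice along
    for s in np.arange(-.04,.04,.01):
        k=(a>s)&(a<s+.01)
        if k.sum()>10:print(round(s,3),np.percentile(X[k,2],97)-o["ee_pos"][2],np.median(b[k]))
E
```

```text
[ 0.56816753 -0.1454543   0.20047422] [1.79868043e+02 8.28067492e-02 1.08287142e+02] [ 0.34713857 -0.78588512 -2.35019106] 0.03245101710395768
wrist 9508 along [-0.02987665  0.03766304] across [-0.01562048  0.01511426] z [-5.77477234e-02 -2.47246895e-05]
-0.04 -0.04428440315173396 -0.01223855692199125
-0.03 -0.03965746330946121 2.5879656992598854e-05
-0.02 -0.0396346287507042 2.453158869641448e-05
-0.01 -0.03969863362717865 1.816321357482302e-05
0.0 0.0006969743169515374 -0.00040129365443543677
0.01 -0.039520273293010694 -0.0007900950918842954
0.02 -0.039548467594341885 1.4796044629142464e-06
0.03 -0.03987977574260934 -0.0003871088734606579
scene 348 along [-0.04087211  0.02670474] across [-0.00987112  0.01586123] z [-0.06966465 -0.04019053]
-0.04 -0.04095223553754784 0.010840547253720636
-0.03 -0.040717371101027466 0.01059789733937898
-0.02 -0.0402356438428455 0.010528375146547926
-0.01 -0.040280838306122946 0.003450320287746344
```

View pics/scene3.png

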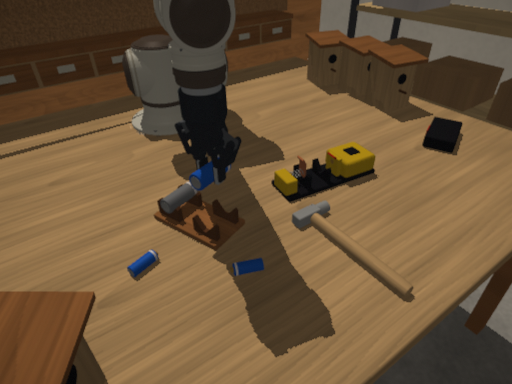

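The cartridge is held level with its stem forward, and the grey one stays in the rack. Moving to look at the lamp.

apply_moves:
  rows:
    - [[0.2,0.04,0],[0,0,0],0.2]
    - [[0.5,0.1,0],[0,0,0],0.2]
    - [[0.9,0.2,0],[0,0,0],0.2]

```text
time: 5.2
ee_pos: [0.5575, -0.0535, 0.1965]
tcp_rot: [-179.8, -0.1, 108.2]
wrist_force: [0.8, 1.4, -1.8]
opening: 0.032
grasp_force: 59.5
```

apply_moves:
  rows:
    - [[0.3,0.07,0],[0,0,0.2],0.2]
    - [[0.6,0.14,0],[0,0,0.4],0.2]
    - [[0.8,0.18,0],[0,0,0.65],0.2]
    - [[0.87,0.19,0],[0,0,0.84],0.2]
    - [[0.87,0.19,0],[0,0,0.84],0.2]
    - [[0.87,0.19,0],[0,0,0.84],0.2]

```text
time: 5.8
ee_pos: [0.5487, 0.0348, 0.1976]
tcp_rot: [-179.9, 0.0, 83.3]
wrist_force: [0.3, -0.4, -0.3]
opening: 0.0321
grasp_force: 59.6
```

```bash
python3 - <<'E'
from workcell import sensors, imaging
from h import *
o=sensors.get_obs();print(o["ee_pos"],o["tcp_rot"],o["opening"])
n="wrist";c=imaging.get_calibration(n);p,d=imaging.camera(n);np.savez("w4.npz",p=p,d=d,K=c["intrinsics"],T=c["world_from_camera"]);cv2.imwrite("pics/w4.png",p[...,::-1])
W=pts(p,d,c["intrinsics"],c["world_from_camera"]);m=masks(p)
for k in("red","copper","yellow"):
    q,l,s,ce=cv2.connectedComponentsWithStats((m[k]&(d>0)).astype(np.uint8))
    for i in range(1,q):
        if s[i,4]<60: continue
        X=W[l==i];print(k,s[i],np.percentile(X,2,0).round(3),np.percentile(X,98,0).round(3))
        r=cv2.minAreaRect((X[:,:2]*1000).astype(np.float32));print(np.round(r[0],1),np.round(r[1],1),round(r[2],2))
E
```

```text
[0.54868981 0.03483279 0.19756371] [-1.79888828e+02  3.06968128e-02  8.32784386e+01] 0.03213635657389131
copper [231 115  42  25 945] [0.539 0.077 0.011] [0.568 0.098 0.082]
[552.8  87.7] [19.6 34.4] 81.33
copper [290 307  12  28 173] [ 0.563 -0.113  0.01 ] [0.578 0.022 0.163]
[570.  -32.9] [ 11.1 164.4] 2.49
```

View pics/w4.png

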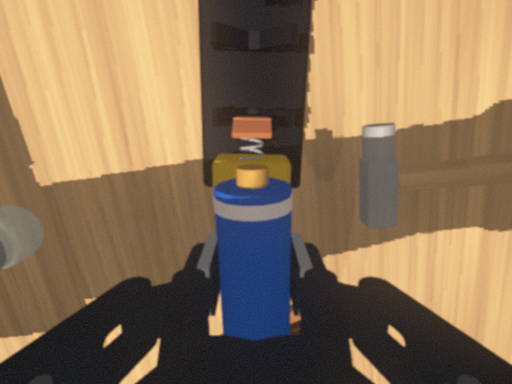

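The wrist view shows the lamp's base strip upright at columns 203–308, the copper lip at (252,127) and the housing at (252,165). The cartridge is centred at column 254. The catch is just above the picture, so I'll move 25 mm on.

apply_moves:
  rows:
    - [[0.12,0,0],[0,0,0],0.2]
    - [[0.25,0,0],[0,0,0],0.2]
    - [[0.25,0,0],[0,0,0],0.2]
    - [[0.25,0,0],[0,0,0],0.2]

```text
time: 6.25
ee_pos: [0.5521, 0.0604, 0.1988]
tcp_rot: [-180.0, 0.0, 83.2]
wrist_force: [0.5, 0.4, -1.7]
opening: 0.0323
grasp_force: 59.6
```

```bash
python3 - <<'E'
from workcell import sensors, imaging
from h import *
o=sensors.get_obs();print(o["ee_pos"],o["tcp_rot"],o["opening"])
n="wrist";c=imaging.get_calibration(n);K,T=c["intrinsics"],c["world_from_camera"];p,d=imaging.camera(n);np.savez("w5.npz",p=p,d=d,K=K,T=T)
cv2.imwrite("pics/w5.png",cv2.resize(p[:200,130:380,::-1],None,fx=3,fy=3,interpolation=cv2.INTER_CUBIC))
W=pts(p,d,K,T);m=masks(p)
y=np.radians(83.0);e=np.array([np.cos(y),np.sin(y)]);f=np.array([e[1],-e[0]]);O=np.array([.5606,.1353])
A=(W[...,:2]-O)@e;B=(W[...,:2]-O)@f;Z=W[...,2]
R=(d>0)&(np.arange(384)[:,None]<160)&(np.abs(B)<.045)&(A>-.1)
for nm,M in (("red",m["red"]&R),("copper",m["copper"]&R&(Z>.03)),("lip z>.07 A<0",R&(Z>.07)&(A<0)&(A>-.06)),("catch z>.055",R&(Z>.0615)&(A>.02)),("head",R&(Z>.055)&(Z<.061)&(A>.02)),("housing",R&(Z>.04)&(Z<.05)&(A<-.045))):
    if M.sum()<5:print(nm,0);continue
    print(nm,M.sum(),"A",np.percentile(A[M],[1,5,50,95,99]).round(4),"B",np.percentile(B[M],[2,50,98]).round(4),"Z",np.percentile(Z[M],[2,98]).round(4))
# base strip edges -> lamp yaw
M=R&(Z>.002)&(Z<.02)&m["black"]
r=[]
for s in np.arange(-.03,.035,.005):
    k=M&(A>s)&(A<s+.005)
    if k.sum()>20:r.append((s+.0025,*np.percentile(B[k],[1,99])))
print(np.round(r,4))
E
```

```text
[0.55214022 0.06038259 0.19880509] [-1.79990754e+02  6.98181374e-03  8.31642814e+01] 0.0323473666628011
red 524 A [0.0393 0.0397 0.0425 0.0468 0.0471] B [-0.0123 -0.0007  0.0114] Z [0.0592 0.0652]
copper 670 A [-0.0429 -0.0394 -0.0384  0.0473  0.0477] B [-0.0145 -0.0019  0.0122] Z [0.0331 0.0703]
lip z>.07 A<0 19 A [-0.0394 -0.0394 -0.0393 -0.0387 -0.0386] B [-0.0129 -0.0045  0.0084] Z [0.07   0.0711]
catch z>.055 450 A [0.0391 0.0393 0.0416 0.0448 0.0458] B [-0.0127 -0.0001  0.0122] Z [0.0616 0.0653]
head 1368 A [0.045  0.0462 0.0511 0.0559 0.0564] B [-0.0211 -0.0001  0.021 ] Z [0.0566 0.0607]
housing 0
[[-0.0175 -0.0025  0.0268]
 [ 0.0075 -0.0111  0.0203]]
```

View pics/w5.png

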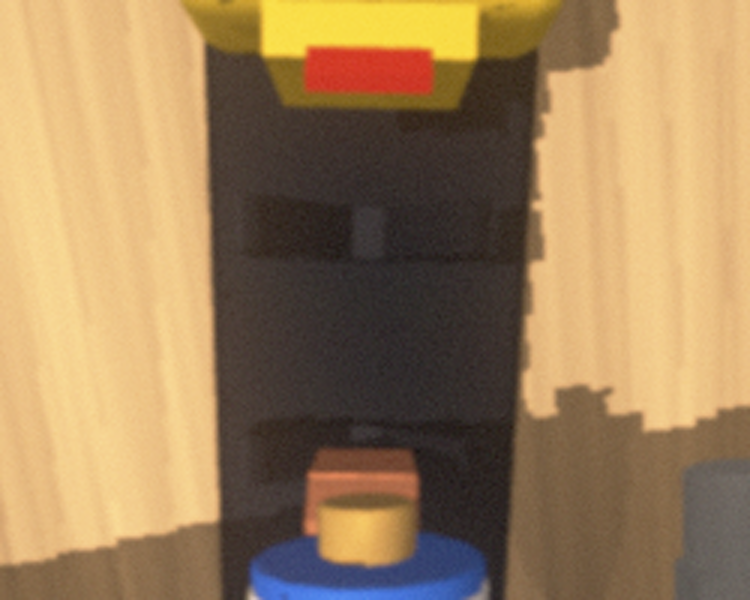

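The crop shows the red catch at crop (370,72), its edge at about A=+39 mm in my frame, and the contact face at (365,460), A=-38.6 mm. Both put the bay at about (0.560, 0.134), lamp y direction about 82.5°. Now I move over the bay, level, with the flat end just over the contact's lip.

apply_moves:
  rows:
    - [[0.2,-0.01,0],[0,0,0.023],0.2]
    - [[0.5,-0.01,0],[0,0,0.023],0.2]
    - [[0.728,-0.01,0.1],[0,0,0.023],0.2]
    - [[0.728,-0.01,0.3],[0,0,0.023],0.2]
    - [[0.728,-0.01,0.37],[0,0,0.023],0.2]
    - [[0.728,-0.01,0.37],[0,0,0.023],0.2]
    - [[0.728,-0.01,0.37],[0,0,0.023],0.2]

```text
time: 7.0
ee_pos: [0.56, 0.1317, 0.1625]
tcp_rot: [180.0, -0.0, 82.4]
wrist_force: [0.3, 0.4, -1.5]
opening: 0.0326
grasp_force: 59.5
```

```bash
cat > st.py <<'E'
from workcell import sensors, imaging
from h import *
import sys
o=sensors.get_obs();e=np.array([.1305,.9914]);f=np.array([.9914,-.1305])
D=o["ee_pos"][:2]-[.5598,.1337];print("TCP A,B",(D@e).round(4),(D@f).round(4),o["ee_pos"][2].round(4),o["tcp_rot"].round(1),o["wrist_force"].round(1),"along",(o["wrist_force"][:2]@e).round(1))
n=sys.argv[1]
for c in("scene","wrist"):
    p,d=imaging.camera(c);q=imaging.get_calibration(c);np.savez(c+n+".npz",p=p,d=d,K=q["intrinsics"],T=q["world_from_camera"])
    cv2.imwrite(f"pics/{c}{n}.png",cv2.resize(p[90:230,230:420,::-1],None,fx=4,fy=4,interpolation=cv2.INTER_CUBIC) if c=="scene" else p[...,::-1])
    W=pts(p,d,q["intrinsics"],q["world_from_camera"]);A=(W[...,:2]-[.5598,.1337])@e;B=(W[...,:2]-[.5598,.1337])@f;Z=W[...,2];m=masks(p)
    R=(d>0)&(np.abs(B)<.025)&(Z>.03)&(abs(A)<.09)
    for k,M in(("blue",m["blue"]&R),("red",m["red"]&R),("copper",m["copper"]&R&(A<-.03))):
        if M.sum()>8:print(c,k,M.sum(),"A",np.percentile(A[M],[2,98]).round(4),"B",np.percentile(B[M],[2,98]).round(4),"Z",np.percentile(Z[M],[2,98]).round(4))
E
python3 st.py 6
```

```text
TCP A,B -0.0019 0.0004 0.1625 [180.   -0.   82.4] [ 0.3  0.4 -1.5] along 0.4
scene blue 222 A [-0.0434  0.0256] B [-0.0048  0.0163] Z [0.0966 0.1239]
scene copper 90 A [-0.0471 -0.0367] B [-0.0106  0.0097] Z [0.0357 0.082 ]
wrist blue 9094 A [-0.0304  0.0355] B [-0.014   0.0162] Z [0.1112 0.1236]
wrist red 651 A [0.0413 0.049 ] B [-0.0124  0.0118] Z [0.0591 0.0649]
```

View pics/scene6.png

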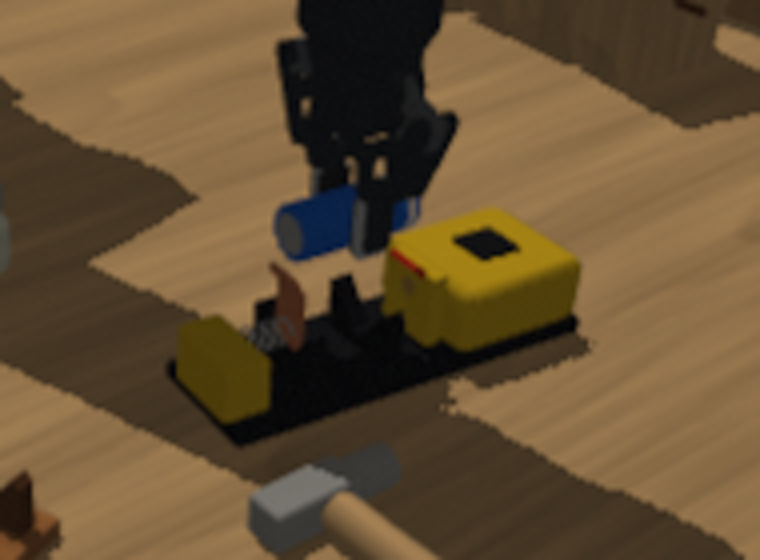

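The cartridge is level above the bay with its flat end at A≈-43.5 mm, near the lip top. I'll go 2.5 mm forward, down inside the lip, then back against the contact.

apply_moves:
  rows:
    - [[0.025,0,0.05],[0,0,0],0.2]
    - [[0.025,0,0.1],[0,0,0],0.2]
    - [[0.025,0,0.15],[0,0,0],0.2]
    - [[0.025,0,0.2],[0,0,0],0.2]
    - [[0.025,0,0.225],[0,0,0],0.2]
    - [[0.025,0,0.225],[0,0,0],0.2]

```text
time: 7.7
ee_pos: [0.561, 0.1353, 0.1405]
tcp_rot: [179.8, -0.1, 82.4]
wrist_force: [0.8, 4.1, 7.4]
opening: 0.0324
grasp_force: 59.6
```

```bash
python3 st.py 7
```

```text
TCP A,B 0.0017 0.001 0.1405 [ 1.798e+02 -1.000e-01  8.240e+01] [0.8 4.1 7.4] along 4.2
scene blue 208 A [-0.0394  0.0278] B [-0.0036  0.0166] Z [0.0751 0.1029]
scene copper 89 A [-0.05   -0.0396] B [-0.0115  0.0094] Z [0.0355 0.0817]
wrist blue 9211 A [-0.0256  0.0391] B [-0.0137  0.0166] Z [0.0892 0.1017]
wrist red 452 A [0.0411 0.0492] B [-0.0128  0.0114] Z [0.0589 0.0647]
```

View pics/scene7.png

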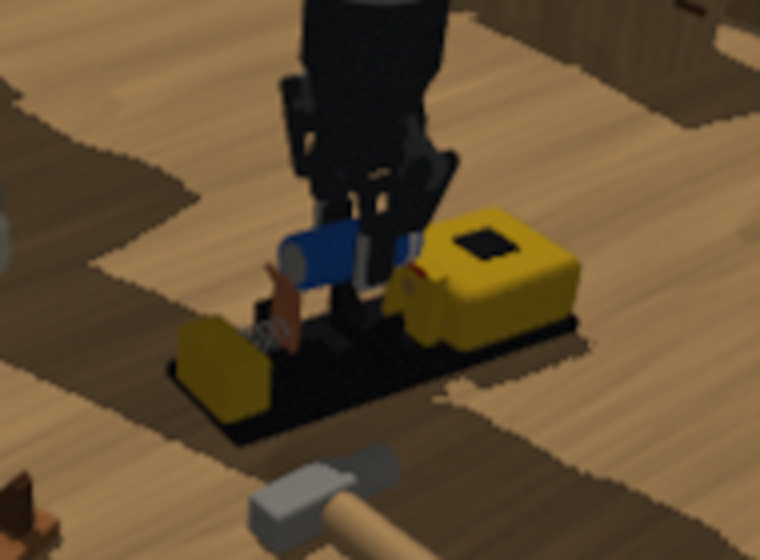

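The flat end is now against the contact, which has moved back 3 mm. Pushing back.

apply_moves:
  rows:
    - [[-0.03,0,0],[0,0,0],0.2]
    - [[-0.06,0,0.01],[0,0,0],0.2]
    - [[-0.09,0,0.03],[0,0,0],0.2]
    - [[-0.12,0,0.05],[0,0,0],0.2]
    - [[-0.15,0,0.05],[0,0,0],0.2]
    - [[-0.15,0,0.05],[0,0,0],0.2]
    - [[-0.15,0,0.05],[0,0,0],0.2]

```text
time: 8.5
ee_pos: [0.5593, 0.1207, 0.1363]
tcp_rot: [179.8, -0.2, 82.4]
wrist_force: [1.7, 6.9, 9.6]
opening: 0.0323
grasp_force: 60.6
```

```bash
python3 st.py 8
```

```text
TCP A,B -0.013 0.0012 0.1363 [179.8  -0.2  82.4] [1.7 6.9 9.6] along 7.1
scene blue 207 A [-0.0541  0.013 ] B [-0.0015  0.0166] Z [0.073  0.1024]
scene copper 92 A [-0.0654 -0.0506] B [-0.0132  0.0094] Z [0.0349 0.0818]
wrist blue 9604 A [-0.0378  0.0253] B [-0.0135  0.0169] Z [0.0837 0.0996]
wrist red 1019 A [0.0408 0.049 ] B [-0.0123  0.0121] Z [0.059  0.0649]
```

```bash
cat > prof.py <<'E'
from h import *
import sys
n=sys.argv[1];e=np.array([.1305,.9914]);f=np.array([.9914,-.1305])
for c in("wrist","scene"):
    z=np.load(c+n+".npz");p,d=z["p"],z["d"];W=pts(p,d,z["K"],z["T"]);A=(W[...,:2]-[.5598,.1337])@e;B=(W[...,:2]-[.5598,.1337])@f;Z=W[...,2];m=masks(p)
    M=m["blue"]&(d>0)&(Z>.03)&(abs(B)<.025)&(abs(A)<.09);r=[]
    for s in np.arange(-.065,.05,.01):
        k=M&(A>s)&(A<s+.01)
        if k.sum()>15:r.append((s+.005,np.percentile(Z[k],90),np.median(B[k]),k.sum()))
    print(c);print(np.round(r,4))
E
for i in 6 7 8; do echo $i; python3 prof.py $i;done
```

```text
6
wrist
[[-3.000e-02  1.228e-01  1.300e-03  8.030e+02]
 [-2.000e-02  1.229e-01  1.700e-03  1.284e+03]
 [-1.000e-02  1.229e-01  1.300e-03  1.375e+03]
 [ 0.000e+00  1.230e-01  1.300e-03  1.480e+03]
 [ 1.000e-02  1.231e-01  1.000e-03  1.629e+03]
 [ 2.000e-02  1.230e-01  1.000e-03  1.645e+03]
 [ 3.000e-02  1.229e-01 -5.000e-04  5.810e+02]
 [ 4.000e-02  1.222e-01  8.100e-03  2.890e+02]]
scene
[[-4.000e-02  1.226e-01  1.120e-02  6.100e+01]
 [-3.000e-02  1.235e-01  1.260e-02  5.500e+01]
 [-2.000e-02  1.234e-01  1.220e-02  5.400e+01]
 [-1.000e-02  1.237e-01  5.100e-03  2.700e+01]]
7
wrist
[[-3.000e-02  1.012e-01  1.200e-03  2.570e+02]
 [-2.000e-02  1.015e-01  1.600e-03  1.319e+03]
 [-1.000e-02  1.011e-01  1.600e-03  1.414e+03]
 [ 0.000e+00  1.007e-01  1.700e-03  1.500e+03]
 [ 1.000e-02  1.005e-01  1.300e-03  1.624e+03]
 [ 2.000e-02  9.990e-02  1.300e-03  1.685e+03]
 [ 3.000e-02  9.970e-02  1.700e-03  7.070e+02]
 [ 4.000e-02  9.900e-02  1.300e-03  7.050e+02]]
scene
[[-4.000e-02  1.016e-01  1.170e-02  3.800e+01]
 [-3.000e-02  1.025e-01  1.280e-02  5.000e+01]
 [-2.000e-02  1.019e-01  1.240e-02  5.300e+01]
 [-1.000e-02  1.019e-01  1.080e-02  4.200e+01]]
8
wrist
[[-4.000e-02  9.970e-02  1.500e-03  6.090e+02]
 [-3.000e-02  9.910e-02  1.500e-03  1.485e+03]
 [-2.000e-02  9.780e-02  1.500e-03  1.583e+03]
 [-1.000e-02  9.650e-02  1.500e-03  1.619e+03]
 [ 0.000e+00  9.540e-02  1.600e-03  1.730e+03]
 [ 1.000e-02  9.390e-02  1.800e-03  1.730e+03]
 [ 2.000e-02  9.250e-02  2.000e-03  5.750e+02]
 [ 3.000e-02  9.170e-02  2.400e-03  2.730e+02]]
scene
[[-5.000e-02  1.015e-01  1.170e-02  5.800e+01]
 [-4.000e-02  1.013e-01  1.260e-02  5.200e+01]
 [-3.000e-02  9.940e-02  1.250e-02  5.000e+01]
 [-2.000e-02  1.004e-01  5.800e-03  2.300e+01]
 [ 1.000e-02  8.490e-02  1.500e-02  2.000e+01]]
```

The numbers show the flat end rode up on the lip and the cartridge pitched nose-down about 7.5° in the grip. The mend is to lift off, grip harder and tilt the tool so the stem is about 10° up, then go in flat end first.

apply_moves:
  rows:
    - [[0,0,-0.08],[0,0,0],0.2]
    - [[0,0,-0.2],[0,0,0],0.2]
    - [[0,0,-0.26],[0,0,0],0.2]
    - [[-0.01,0,-0.26],[0,0.25,0],0.2]
    - [[-0.018,0,-0.24],[0,0.5,0],0.2]
    - [[-0.018,0,-0.22],[0,0.583,0],0.2]
    - [[-0.018,0,-0.22],[0,0.583,0],0.2]
    - [[-0.018,0,-0.22],[0,0.583,0],0.2]
  force: 120

```text
time: 9.4
ee_pos: [0.5578, 0.1176, 0.1561]
tcp_rot: [-180.0, -17.4, 82.4]
wrist_force: [0.1, -0.1, -1.0]
opening: 0.0307
grasp_force: 118.9
```

```bash
python3 st.py 9; python3 prof.py 9
```

```text
TCP A,B -0.0162 0.0002 0.1561 [-180.   -17.4   82.4] [ 0.1 -0.1 -1. ] along -0.1
scene blue 213 A [-0.0427  0.0251] B [-0.0046  0.0158] Z [0.09   0.1184]
scene copper 95 A [-0.0475 -0.037 ] B [-0.0127  0.0103] Z [0.0353 0.0822]
wrist blue 9384 A [-0.0289  0.0341] B [-0.0146  0.0156] Z [0.1056 0.126 ]
wrist red 74 A [0.0432 0.049 ] B [-0.0127  0.0122] Z [0.0592 0.0649]
wrist
[[-3.000e-02  1.140e-01  4.000e-04  7.400e+02]
 [-2.000e-02  1.157e-01  4.000e-04  1.471e+03]
 [-1.000e-02  1.180e-01  5.000e-04  1.567e+03]
 [ 0.000e+00  1.199e-01  5.000e-04  1.579e+03]
 [ 1.000e-02  1.220e-01  5.000e-04  1.685e+03]
 [ 2.000e-02  1.239e-01  5.000e-04  1.663e+03]
 [ 3.000e-02  1.265e-01  5.000e-04  6.170e+02]
 [ 4.000e-02  1.229e-01 -9.300e-03  5.200e+01]]
scene
[[-4.000e-02  1.123e-01  8.000e-03  5.600e+01]
 [-3.000e-02  1.134e-01  1.060e-02  5.200e+01]
 [-2.000e-02  1.158e-01  1.090e-02  5.700e+01]
 [-1.000e-02  1.185e-01  9.200e-03  2.700e+01]]
```

apply_moves:
  rows:
    - [[0.005,0,0.03],[0,0,0],0.2]
    - [[-0.012,0,0.085],[0,0,0],0.2]
    - [[-0.03,0,0.14],[0,0,0],0.2]
    - [[-0.045,0,0.19],[0,0,0],0.2]
    - [[-0.058,0,0.233],[0,0,0],0.2]
    - [[-0.058,0,0.233],[0,0,0],0.2]

```text
time: 10.1
ee_pos: [0.5581, 0.1198, 0.1318]
tcp_rot: [-180.0, -17.5, 82.4]
wrist_force: [1.2, 4.7, -1.3]
opening: 0.0304
grasp_force: 119.0
```

```bash
python3 st.py 10; python3 prof.py 10
```

```text
TCP A,B -0.014 0.0001 0.1318 [-180.   -17.5   82.4] [ 1.2  4.7 -1.3] along 4.8
scene blue 207 A [-0.0404  0.0272] B [-0.0065  0.0158] Z [0.065  0.0951]
scene copper 102 A [-0.0485 -0.0381] B [-0.0128  0.0093] Z [0.0347 0.0822]
wrist blue 9402 A [-0.0275  0.0356] B [-0.0149  0.0154] Z [0.0809 0.102 ]
wrist red 91 A [0.043  0.0486] B [-0.0127  0.0107] Z [0.0596 0.0651]
wrist
[[-3.000e-02  8.930e-02  2.000e-04  5.330e+02]
 [-2.000e-02  9.110e-02  7.000e-04  1.472e+03]
 [-1.000e-02  9.360e-02  3.000e-04  1.552e+03]
 [ 0.000e+00  9.540e-02  7.000e-04  1.561e+03]
 [ 1.000e-02  9.750e-02  3.000e-04  1.674e+03]
 [ 2.000e-02  9.970e-02  3.000e-04  1.767e+03]
 [ 3.000e-02  1.025e-01  3.000e-04  5.540e+02]
 [ 4.000e-02  1.020e-01 -8.000e-04  2.790e+02]]
scene
[[-4.00e-02  8.67e-02  6.00e-03  3.10e+01]
 [-3.00e-02  8.88e-02  1.04e-02  5.90e+01]
 [-2.00e-02  9.16e-02  1.06e-02  5.50e+01]
 [-1.00e-02  9.42e-02  1.15e-02  4.10e+01]]
```

Clean entry: only the 4.8 N spring push, and no slip. Pushing back 16 mm.

apply_moves:
  rows:
    - [[-0.03,0,-0.01],[0,0,0],0.2]
    - [[-0.07,0,-0.022],[0,0,0],0.2]
    - [[-0.11,0,-0.035],[0,0,0],0.2]
    - [[-0.155,0,-0.049],[0,0,0],0.2]
    - [[-0.155,0,-0.049],[0,0,0],0.2]
    - [[-0.155,0,-0.049],[0,0,0],0.2]

```text
time: 10.8
ee_pos: [0.5559, 0.1035, 0.1325]
tcp_rot: [-180.0, -17.5, 82.4]
wrist_force: [1.6, 6.0, -2.2]
opening: 0.031
grasp_force: 119.0
```

```bash
python3 st.py 11; python3 prof.py 11
```

```text
TCP A,B -0.0304 0.0 0.1325 [-180.   -17.5   82.4] [ 1.6  6.  -2.2] along 6.1
scene blue 208 A [-0.0563  0.0124] B [-0.0049  0.0153] Z [0.067  0.0972]
scene copper 93 A [-0.0645 -0.0551] B [-0.0118  0.0098] Z [0.0346 0.0818]
wrist blue 9660 A [-0.0435  0.0212] B [-0.0148  0.0154] Z [0.0819 0.1023]
wrist red 650 A [0.0412 0.0486] B [-0.0119  0.0118] Z [0.0594 0.0648]
wrist
[[-5.000e-02  8.210e-02 -1.360e-02  4.200e+01]
 [-4.000e-02  9.050e-02  6.000e-04  1.367e+03]
 [-3.000e-02  9.270e-02  2.000e-04  1.500e+03]
 [-2.000e-02  9.510e-02  2.000e-04  1.580e+03]
 [-1.000e-02  9.710e-02  3.000e-04  1.611e+03]
 [ 0.000e+00  9.920e-02  3.000e-04  1.725e+03]
 [ 1.000e-02  1.006e-01  3.000e-04  8.610e+02]
 [ 2.000e-02  1.026e-01  7.000e-04  9.740e+02]]
scene
[[-6.00e-02  8.73e-02  5.20e-03  1.70e+01]
 [-5.00e-02  8.91e-02  1.01e-02  5.60e+01]
 [-4.00e-02  9.13e-02  9.80e-03  5.30e+01]
 [-3.00e-02  9.35e-02  1.06e-02  5.60e+01]]
```

apply_moves:
  rows:
    - [[0.012,0,0.04],[0,-0.08,0],0.2]
    - [[0.024,0,0.08],[0,-0.16,0],0.2]
    - [[0.036,0,0.12],[0,-0.24,0],0.2]
    - [[0.048,0,0.155],[0,-0.32,0],0.2]
    - [[0.06,0,0.193],[0,-0.393,0],0.2]
    - [[0.06,0,0.193],[0,-0.393,0],0.2]
    - [[0.06,0,0.193],[0,-0.393,0],0.2]

```text
time: 11.6
ee_pos: [0.5579, 0.1155, 0.1162]
tcp_rot: [180.0, -5.8, 82.5]
wrist_force: [2.0, 5.3, -2.4]
opening: 0.0312
grasp_force: 119.1
```

```bash
python3 st.py 12; python3 prof.py 12
```

```text
TCP A,B -0.0182 0.0005 0.1162 [180.   -5.8  82.5] [ 2.   5.3 -2.4] along 5.5
scene blue 204 A [-0.0538  0.0142] B [-0.003   0.0157] Z [0.0498 0.0784]
scene copper 90 A [-0.0659 -0.0555] B [-0.0119  0.0096] Z [0.0347 0.082 ]
wrist blue 9430 A [-0.0403  0.0241] B [-0.0142  0.0159] Z [0.0662 0.0775]
wrist red 1188 A [0.0408 0.0489] B [-0.0123  0.0122] Z [0.0589 0.0648]
wrist
[[-4.000e-02  7.670e-02  7.000e-04  9.300e+02]
 [-3.000e-02  7.680e-02  7.000e-04  1.449e+03]
 [-2.000e-02  7.670e-02  1.100e-03  1.487e+03]
 [-1.000e-02  7.700e-02  7.000e-04  1.615e+03]
 [ 0.000e+00  7.680e-02  7.000e-04  1.653e+03]
 [ 1.000e-02  7.690e-02  8.000e-04  1.551e+03]
 [ 2.000e-02  7.670e-02  1.600e-03  7.400e+02]]
scene
[[-5.00e-02  7.71e-02  1.14e-02  5.40e+01]
 [-4.00e-02  7.73e-02  1.10e-02  5.10e+01]
 [-3.00e-02  7.73e-02  1.09e-02  5.60e+01]
 [-2.00e-02  7.86e-02  5.10e-03  2.10e+01]
 [ 1.00e-02  6.65e-02  1.40e-02  2.00e+01]]
```

Level again and 14 mm back. Lowering into the supports.

apply_moves:
  rows:
    - [[-0.006,-0.005,0.04],[0,0,0],0.2]
    - [[-0.012,-0.005,0.08],[0,0,0],0.2]
    - [[-0.017,-0.005,0.12],[0,0,0],0.2]
    - [[-0.022,-0.005,0.15],[0,0,0],0.2]
    - [[-0.022,-0.005,0.15],[0,0,0],0.2]
    - [[-0.022,-0.005,0.15],[0,0,0],0.2]

```text
time: 12.3
ee_pos: [0.5573, 0.1146, 0.1009]
tcp_rot: [180.0, -5.8, 82.4]
wrist_force: [2.6, 6.8, -2.6]
opening: 0.031
grasp_force: 119.1
```

```bash
python3 st.py 13; python3 prof.py 13
```

```text
TCP A,B -0.0193 -0.0 0.1009 [180.   -5.8  82.4] [ 2.6  6.8 -2.6] along 7.0
scene blue 168 A [-0.054   0.0126] B [-0.0049  0.0156] Z [0.0383 0.0636]
scene copper 86 A [-0.0664 -0.0557] B [-0.0099  0.0097] Z [0.0347 0.0819]
wrist blue 9478 A [-0.0413  0.0233] B [-0.0148  0.0155] Z [0.0505 0.0622]
wrist red 1546 A [0.0408 0.049 ] B [-0.0124  0.0121] Z [0.059  0.0649]
wrist
[[-5.000e-02  5.210e-02 -1.470e-02  1.700e+01]
 [-4.000e-02  6.120e-02  2.000e-04  1.082e+03]
 [-3.000e-02  6.140e-02  2.000e-04  1.442e+03]
 [-2.000e-02  6.150e-02  6.000e-04  1.504e+03]
 [-1.000e-02  6.180e-02  2.000e-04  1.619e+03]
 [ 0.000e+00  6.150e-02  2.000e-04  1.664e+03]
 [ 1.000e-02  6.160e-02  3.000e-04  1.404e+03]
 [ 2.000e-02  6.150e-02  1.100e-03  7.460e+02]]
scene
[[-5.00e-02  6.03e-02  1.17e-02  3.50e+01]
 [-4.00e-02  6.24e-02  1.10e-02  4.90e+01]
 [-3.00e-02  6.24e-02  1.08e-02  4.60e+01]
 [-2.00e-02  6.38e-02  2.80e-03  1.60e+01]
 [ 1.00e-02  5.00e-02  1.33e-02  1.80e+01]]
```

apply_moves:
  rows:
    - [[-0.001,0,0.006],[0,0,0],0.2]
    - [[-0.001,0,0.012],[0,0,0],0.2]
    - [[-0.001,0,0.012],[0,0,0],0.2]

```text
time: 12.7
ee_pos: [0.5573, 0.1146, 0.1006]
tcp_rot: [179.9, -5.8, 82.4]
wrist_force: [-1.7, 6.2, 3.2]
opening: 0.0309
grasp_force: 119.8
```

Seated: about 5 N of upward reaction has appeared. Releasing.

apply_moves:
  rows:
    - [[-0.001,-0.003,0.004],[0,0,0],0.2]
    - [[-0.001,-0.003,0.004],[0,0,0],0.6]
    - [[-0.001,-0.003,0.004],[0,0,0],0.6]
    - [[-0.001,-0.003,0.004],[0,0,0],0.6]
    - [[-0.001,-0.003,0.004],[0,0,0],0.6]
    - [[-0.001,-0.003,0.004],[0,0,0],0.6]
  force: 20

```text
time: 13.3
ee_pos: [0.5566, 0.114, 0.099]
tcp_rot: [-180.0, -5.7, 82.4]
wrist_force: [0.3, 0.2, 0.0]
opening: 0.0509
grasp_force: 0.0
```

```bash
python3 st.py 14; python3 prof.py 14
```

```text
TCP A,B -0.0199 -0.0006 0.099 [-180.    -5.7   82.4] [0.3 0.2 0. ] along 0.3
scene blue 105 A [-0.0386  0.027 ] B [-0.0047  0.0154] Z [0.039  0.0624]
scene copper 84 A [-0.0502 -0.0404] B [-0.0116  0.0098] Z [0.0353 0.0816]
wrist blue 12202 A [-0.0372  0.0386] B [-0.0154  0.0155] Z [0.0472 0.0614]
wrist red 1544 A [0.0413 0.049 ] B [-0.0124  0.0122] Z [0.059  0.0648]
wrist copper 195 A [-0.0408 -0.0393] B [-0.0122  0.0105] Z [0.0567 0.0626]
wrist
[[-4.000e-02  6.100e-02 -4.000e-04  5.750e+02]
 [-3.000e-02  6.100e-02 -0.000e+00  1.526e+03]
 [-2.000e-02  6.090e-02  0.000e+00  1.582e+03]
 [-1.000e-02  6.090e-02  2.000e-04  1.652e+03]
 [ 0.000e+00  6.080e-02  0.000e+00  1.718e+03]
 [ 1.000e-02  6.070e-02  1.000e-04  1.804e+03]
 [ 2.000e-02  6.070e-02  1.000e-04  1.884e+03]
 [ 3.000e-02  6.070e-02  5.000e-04  8.450e+02]
 [ 4.000e-02  6.060e-02 -3.000e-04  6.160e+02]]
scene
[[-3.00e-02  6.12e-02  1.15e-02  4.30e+01]
 [-2.00e-02  6.22e-02  8.70e-03  3.40e+01]]
```

The cartridge is home, level, and held by the contact (face at A≈-40 mm). Retreating straight up.

apply_moves:
  rows:
    - [[0,0,-0.1],[0,0,0],0.65]
    - [[0,0,-0.3],[0,0,0],0.65]
    - [[0,0,-0.6],[0,0,0],0.65]
    - [[0,0,-1],[0,0,0],0.65]
    - [[0,0,-1],[0,0,0],0.65]

```text
time: 13.9
ee_pos: [0.557, 0.1042, 0.2052]
tcp_rot: [179.5, -5.8, 82.4]
wrist_force: [0.5, 0.6, 0.5]
opening: 0.0558
grasp_force: 0.0
```

```bash
python3 st.py 15; python3 prof.py 15; python3 - <<'E'
from h import *
z=np.load("wrist15.npz");p,d=z["p"],z["d"];W=pts(p,d,z["K"],z["T"]);h=cv2.cvtColor(p,cv2.COLOR_RGB2HSV)
e=np.array([.1305,.9914]);A=(W[...,:2]-[.5598,.1337])@e
# brass stem visible in front of catch edge?
M=(A>.036)&(A<.06)&(abs((W[...,:2]-[.5598,.1337])@np.array([.9914,-.1305]))<.009)
for s in np.arange(.034,.056,.002):
    k=M&(A>s)&(A<s+.002)
    if k.sum():print(round(s,3),k.sum(),np.median(W[k],0)[2].round(4),np.median(p[k],0))
E
```

```text
TCP A,B -0.0296 0.0011 0.2052 [179.5  -5.8  82.4] [0.5 0.6 0.5] along 0.7
scene blue 308 A [-0.0382  0.0283] B [-0.0037  0.0155] Z [0.0367 0.0627]
scene copper 87 A [-0.0503 -0.0402] B [-0.0114  0.0092] Z [0.0347 0.0823]
wrist blue 3948 A [-0.0375  0.0376] B [-0.0171  0.0144] Z [0.0446 0.0594]
wrist red 384 A [0.0409 0.0479] B [-0.0134  0.0109] Z [0.0574 0.0627]
wrist copper 773 A [-0.0506 -0.04  ] B [-0.013   0.0094] Z [0.0589 0.0794]
wrist
[[-4.00e-02  5.87e-02 -1.90e-03  2.13e+02]
 [-3.00e-02  5.90e-02 -1.10e-03  5.40e+02]
 [-2.00e-02  5.87e-02 -4.00e-04  5.35e+02]
 [-1.00e-02  5.86e-02 -1.10e-03  5.63e+02]
 [ 0.00e+00  5.86e-02 -1.00e-03  5.73e+02]
 [ 1.00e-02  5.85e-02 -1.00e-03  5.79e+02]
 [ 2.00e-02  5.85e-02 -1.70e-03  5.90e+02]
 [ 3.00e-02  5.85e-02 -1.60e-03  2.09e+02]
 [ 4.00e-02  5.84e-02 -2.70e-03  1.46e+02]]
scene
[[-3.00e-02  6.16e-02  1.15e-02  4.00e+01]
 [-2.00e-02  6.16e-02  1.05e-02  4.60e+01]
 [-1.00e-02  6.19e-02  1.05e-02  5.00e+01]
 [ 0.00e+00  6.14e-02  1.04e-02  5.00e+01]
 [ 1.00e-02  6.16e-02  1.11e-02  4.60e+01]
 [ 2.00e-02  6.14e-02  1.03e-02  4.10e+01]
 [ 3.00e-02  6.10e-02  1.04e-02  2.10e+01]]
0.036 75 0.0573 [ 95. 125. 201.]
0.038 74 0.0572 [ 75.5  98.  165.5]
0.04 72 0.0596 [172.  61.  48.]
0.042 77 0.0616 [176.  56.  43.]
0.044 78 0.0605 [179.  57.  43.]
0.046 77 0.0586 [179.  58.  42.]
0.048 62 0.0569 [200. 117.  50.]
0.05 66 0.056 [233.  191.   65.5]
0.052 71 0.0561 [233. 194.  66.]
0.054 73 0.0562 [233. 194.  66.]
```

Home, level, with the stem hidden under the catch. The robot is clear, so I'm handing it in.

```bash
python3 -c "
from workcell import bot
print(bot.job_done())"
```

```text
the job is handed in; nothing more can be done
None
```

The blue cartridge lies level and fully home in the lamp, stem under the red catch; the grey one stayed in its rack place, and I handed the job in about 14 s into the 38 s limit, result not reported back. On the first try the cartridge rode up on the contact's lip and tipped in the grip, so I lifted it off and went in again tilted.

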